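# Stir the drying beads and take the kettle's temperature

## Robot

A 6-joint arm with a two-finger parallel gripper is mounted at the origin on the work surface. World frame = base frame: x ahead of the robot, y to its left, z up, the work surface at z = 0. Lengths are in m, angles in degrees, forces in N, time in s.
With the tool pointing down it reaches from about 0.4 to 0.825 m from the base axis. Payload 7 kg.
Tool frame: the origin (TCP) lies between the finger pads; the fingertips stand ctrl.nose_length ahead of it and the grasp point (between the pads) lies 2 mm behind it (ctrl.nose_length is the distance from the TCP to the fingertips, in m); z points along the fingers, y is the line along which they close (so a half turn about z gives the same grasp; the last joint's range is limited). The gripper opens to 88 mm and grips with 3 to 60 N. Pads are 19 mm wide; open, the fingers measure 130 mm over their backs; the gripper's body (78 mm by 193 mm) begins 47 mm behind the grasp point.
Start: joints at [92.768, 20.546, 0.682, 0, -70.136, -16.507], TCP at [0.16, 0.656, 0.244] pointing down, gripper open.
Joint ranges: [-176.03, 176.03], [-82.01, 121.73], [-58.28, 71.71], [-173.87, 95.51], [-174.79, -0.11], [-173.66, 173.66]. Speed limits (degrees/s): [136.94, 136.94, 172.46, 180, 180, 180].

## Interface

Orientations are given as [roll, pitch, yaw] about the fixed x, y, z axes, in that order (R = Rz(yaw) Ry(pitch) Rx(roll)).
In Python, from plant import ctrl gives the robot as it stands.
- The arm moves only by the tool apply_moves, never from a script. Its argument "commands" is a list of rows, each a list of 3 entries, a list of its own where there are three numbers: the shift along the world's x, y, z in cm, then the turn about the world's z in rad, then the closure, from 0 (fully open) to 1 (shut). In form: [[[x, y, z], turn, jaw], ...]. A call has 1 to 20 rows; each row is the pose to reach, as a shift and turn from the pose commanded when the call began; what a row does not reach only later rows make up. A row lasts 1/12 s, in which the tool goes at most 41.7 mm and 7.16 degrees, less where a joint would pass 70% of its speed; a pose out of reach is approached as far as the arm can. A call with a gripper value outside its range is refused whole. The fingers move at their own pace and stop on an object; the grip force is fixed at half the most. Time passes only in rows, so rows that repeat a pose let the fingers close. It gives the time, the measured TCP pose, the force, the opening and the grip force at its end, in the units of the state.
- ctrl.get_obs(): the state, without advancing time (a new reading comes with each control period).
- ctrl.snapshot(name): name is "scene" or "top" or "wrist"; returns a dict with "img" (400x640x3 uint8, red, green, blue), "fx", "fy", "cx", "cy" (pixels), "T" (4x4, takes a point from camera to world coordinates). Camera axes: x right, y up, looking along -z (the intrinsics and any distortion apply to the point x, -y, -z); pixel columns grow to the right and rows downward; lengths in m; the calibration is good to about 2 mm. A picture is of the moment at which its call begins. There is no depth.
- ctrl.close_job(): hands the job in; it is judged then, once.
Trained networks look in a picture, given as the dict that the camera call returned (one of the last four; its "shot" number tells which), for a name from the list of things; names that differ only in an ending like _2 or _b are one class to them, and where a whole thing is asked for, a point or a joint stands for the part that bears it (a point fixed in the world has none). Each returns a list of dicts, best first, with "score" (0 to 1); they miss things now and then, are a little off and sometimes report something else, mostly with a low value. They report only what shows in the picture. A call takes as long as a camera call.
- ctrl.search_frame(picture, target): "at" ([column, row] in pixels, amid what is visible of it).
- ctrl.spot_point(picture, target): "at" ([column, row] in pixels: a listed point, or the origin of a listed thing).
The state is a dict: "clock": time; "joint_pos": joint angles; "qvel": joint speeds; "tau": joint torques, N m; "tool_pos": TCP position; "orientation": TCP orientation; "force": force on the tool from outside, world axes, zero at the start; "moment": the same for the moment, N m; "opening": finger opening in m; "gripper_force": force on a finger pad.
Only numpy, scipy, OpenCV 4.12 (cv2) and the standard library are available. Lean on these libraries where they do the work, as an engineer would, in place of code of your own. Each camera call takes 0.05 s, during which the arm holds its last target. There are 200 camera calls.

## Task

Draw the stem thermometer out of the bench rack and, reaching in through the open front of the drying kettle, stir the wooden beads well with its stem so that most of them change place. Then lift it clear and lower the stem upright through the round port in the lid, down to the stem's dark immersion ring (ring level with the top of the port), and finish still holding it there, still and centred in the bore. The thermometer must never touch the lid or the port, all beads stay in the kettle, and everything else on the bench is left where it is.

Things in the scene. Friction and masses are not known exactly. Their poses are not given: they have to be found in the camera images.
- probe: Stem thermometer, 110 g, upright in one of the rack's holes: plain grey cylinder handle, 26 mm wide, 70 mm long, with a small display, over a straight round steel stem, 6 mm thick, 135 mm long. Origin at the stem's tip, z up the stem; handle from z = 135 to 205 mm, its foot resting on the rack's top. It comes out straight upwards, 140 mm or more. The other two tools in the rack are gouges.
- probe_grip (a point): The middle of the thermometer's handle (170 mm above the stem tip), a good place to take it from above; the handle ends 35 mm above this point and is round, so any yaw of the grasp serves. Grip it firmly (about 100 N): a side push of more than about 5 N on the stem tilts it between the fingers
- probe_tip (a point): The tip of the thermometer's stem
- probe_ring (a point): The immersion ring: a dark band round the stem, 4 mm wide, its middle 65 mm above the tip
- rack: Fixed wooden bench rack, 85 mm (x) by 275 mm (y), top at 150 mm, with three holes of 17 mm through its top board in a row along y, at y = -90, 0 and +90 mm. Origin at the centre of its underside.
- kettle: Fixed electric drying kettle: round steel pan on a grey heater base, control box on its -x side reaching x = -145 mm. Origin at the centre of its underside, z up. Inside radius 86 mm, inner floor at z = 36 mm, rim at z = 145 mm; base radius 98 mm; side grips reach y = +/-123 mm at z = 108 mm. Its mouth is open where x is below 34 mm in this frame, and covered beyond.
- kettle_floor (a point): Centre of the kettle's inner floor, 109 mm below its rim
- lid: Rear part of the kettle's lid, fixed: flat steel plate, 3 mm thick, covering the mouth beyond a straight edge at x = 34 mm of the kettle's frame. Origin on the kettle's axis at rim height, axes as the kettle's. It carries the thermometer port: a steel collar, 35 mm outside, round a 25 mm bore, centred 60 mm along +x, from 2 mm below to 15 mm above the rim's height.
- port (a point): Centre of the top rim of the port's collar (15 mm above the kettle's rim); the bore of 25 mm runs straight down from here for 17 mm and opens into the kettle. Axes as the kettle's.
- gouge_a: Carver's gouge with a wooden handle hanging in the rack, blade down; its handle rises 108 mm above the rack's top. Origin at the foot of the ferrule, on the rack's top. Taller than the stem is when just out of its hole: bring the thermometer away to the open side, not over it. To be left alone.
- gouge_b: Second, narrower gouge in the rack, 108 mm above the rack's top, origin as for the first. To be left alone.
- mallet: Round wooden carver's mallet standing head down, 92 mm wide, 218 mm tall; origin at the centre of its underside. To be left alone.
- tin: Low round metal wax tin, 75 mm wide, 54 mm tall, on the bench; origin at the centre of its underside. To be left alone.
- offcut: Dark wood offcut, 75 x 50 x 35 mm, on the bench; origin at the centre of its underside. To be left alone.
- chisel: Chisel lying on the bench, 265 mm long, 26 mm wide, 24 mm tall, wooden handle towards its -x; origin under the ferrule end of the handle. To be left alone.
- bead0: One of seven loose turned wooden beads, balls of 28 mm, about 12 g, lying on the kettle's floor, some of them under the lid; a bead pinched between stem and wall pushes the stem askew in the grip. Origin at the ball's centre (50 mm above the kettle's underside)
- bead1: One of seven loose turned wooden beads, balls of 28 mm, about 12 g, lying on the kettle's floor, some of them under the lid; a bead pinched between stem and wall pushes the stem askew in the grip. Origin at the ball's centre (50 mm above the kettle's underside)
- bead2: One of seven loose turned wooden beads, balls of 28 mm, about 12 g, lying on the kettle's floor, some of them under the lid; a bead pinched between stem and wall pushes the stem askew in the grip. Origin at the ball's centre (50 mm above the kettle's underside)
- bead3: One of seven loose turned wooden beads, balls of 28 mm, about 12 g, lying on the kettle's floor, some of them under the lid; a bead pinched between stem and wall pushes the stem askew in the grip. Origin at the ball's centre (50 mm above the kettle's underside)
- bead4: One of seven loose turned wooden beads, balls of 28 mm, about 12 g, lying on the kettle's floor, some of them under the lid; a bead pinched between stem and wall pushes the stem askew in the grip. Origin at the ball's centre (50 mm above the kettle's underside)
- bead5: One of seven loose turned wooden beads, balls of 28 mm, about 12 g, lying on the kettle's floor, some of them under the lid; a bead pinched between stem and wall pushes the stem askew in the grip. Origin at the ball's centre (50 mm above the kettle's underside)
- bead6: One of seven loose turned wooden beads, balls of 28 mm, about 12 g, lying on the kettle's floor, some of them under the lid; a bead pinched between stem and wall pushes the stem askew in the grip. Origin at the ball's centre (50 mm above the kettle's underside)

How it is judged (in metres and radians):
On the way, in this order (a step that is already met when the one before it is completed fails the run):
1. the thermometer is drawn up out of the rack, its tip above the rack's top, held in the fingers (height (world z) of probe_tip above 0.15 m and contact force between probe and the fingers above 1 N), for 0.1 s.
2. stirred: with the stem's tip down inside the kettle among the beads, at least four of the seven beads are 20 mm or more from where they started (((distance of each of bead0, bead1, bead2, bead3 from where it was at the start of the episode above 0.02 m or distance of each of bead0, bead1, bead2, bead4 from where it was at the start of the episode above 0.02 m or distance of each of bead0, bead1, bead2, bead5 from where it was at the start of the episode above 0.02 m or distance of each of bead0, bead1, bead2, bead6 from where it was at the start of the episode above 0.02 m or distance of each of bead0, bead1, bead3, bead4 from where it was at the start of the episode above 0.02 m or distance of each of bead0, bead1, bead3, bead5 from where it was at the start of the episode above 0.02 m or distance of each of bead0, bead1, bead3, bead6 from where it was at the start of the episode above 0.02 m or distance of each of bead0, bead1, bead4, bead5 from where it was at the start of the episode above 0.02 m or distance of each of bead0, bead1, bead4, bead6 from where it was at the start of the episode above 0.02 m or distance of each of bead0, bead1, bead5, bead6 from where it was at the start of the episode above 0.02 m or distance of each of bead0, bead2, bead3, bead4 from where it was at the start of the episode above 0.02 m or distance of each of bead0, bead2, bead3, bead5 from where it was at the start of the episode above 0.02 m or distance of each of bead0, bead2, bead3, bead6 from where it was at the start of the episode above 0.02 m or distance of each of bead0, bead2, bead4, bead5 from where it was at the start of the episode above 0.02 m or distance of each of bead0, bead2, bead4, bead6 from where it was at the start of the episode above 0.02 m or distance of each of bead0, bead2, bead5, bead6 from where it was at the start of the episode above 0.02 m or distance of each of bead0, bead3, bead4, bead5 from where it was at the start of the episode above 0.02 m or distance of each of bead0, bead3, bead4, bead6 from where it was at the start of the episode above 0.02 m or distance of each of bead0, bead3, bead5, bead6 from where it was at the start of the episode above 0.02 m or distance of each of bead0, bead4, bead5, bead6 from where it was at the start of the episode above 0.02 m) or (distance of each of bead1, bead2, bead3, bead4 from where it was at the start of the episode above 0.02 m or distance of each of bead1, bead2, bead3, bead5 from where it was at the start of the episode above 0.02 m or distance of each of bead1, bead2, bead3, bead6 from where it was at the start of the episode above 0.02 m or distance of each of bead1, bead2, bead4, bead5 from where it was at the start of the episode above 0.02 m or distance of each of bead1, bead2, bead4, bead6 from where it was at the start of the episode above 0.02 m or distance of each of bead1, bead2, bead5, bead6 from where it was at the start of the episode above 0.02 m or distance of each of bead1, bead3, bead4, bead5 from where it was at the start of the episode above 0.02 m or distance of each of bead1, bead3, bead4, bead6 from where it was at the start of the episode above 0.02 m or distance of each of bead1, bead3, bead5, bead6 from where it was at the start of the episode above 0.02 m or distance of each of bead1, bead4, bead5, bead6 from where it was at the start of the episode above 0.02 m or distance of each of bead2, bead3, bead4, bead5 from where it was at the start of the episode above 0.02 m or distance of each of bead2, bead3, bead4, bead6 from where it was at the start of the episode above 0.02 m or distance of each of bead2, bead3, bead5, bead6 from where it was at the start of the episode above 0.02 m or distance of each of bead2, bead4, bead5, bead6 from where it was at the start of the episode above 0.02 m or distance of each of bead3, bead4, bead5, bead6 from where it was at the start of the episode above 0.02 m)) and horizontal distance between probe_tip and kettle below 0.086 m and z of probe_tip in the frame of kettle below 0.07 m and contact force between probe and the fingers above 1 N), for 0.1 s.
3. the stem is lifted out of the kettle again, its tip above the port (z of probe_tip in the frame of port above 0 m), for 0.1 s.
At the end, for the whole second after the job is handed in: Held by the fingers in the port: ring within 7 mm of the port top's height, tip and ring within 5 mm of the bore axis, within 4.5 degrees of upright, still, touching no kettle, lid or bead; all beads in the kettle; gouges, mallet, tin, offcut, chisel moved under 20 mm (contact force between probe and the fingers above 1 N and horizontal distance between each of probe_tip, probe_ring and port below 0.005 m and z of probe_ring in the frame of port between -0.007 and 0.007 m and angle between probe's own z axis and vertical below 0.08 rad and linear speed of probe below 0.01 m/s and contact force between probe and kettle below 0.1 N and contact force between probe and bead0 below 0.1 N and contact force between probe and bead1 below 0.1 N and contact force between probe and bead2 below 0.1 N and contact force between probe and bead3 below 0.1 N and contact force between probe and bead4 below 0.1 N and contact force between probe and bead5 below 0.1 N and contact force between probe and bead6 below 0.1 N and horizontal distance between each of bead0, bead1, bead2, bead3, bead4, bead5, bead6 and kettle below 0.086 m and z of each of bead0, bead1, bead2, bead3, bead4, bead5, bead6 in the frame of kettle below 0.145 m and distance of each of gouge_a, gouge_b, mallet, tin, offcut, chisel from where it was at the start of the episode below 0.02 m); the arm keeps its last pose, push and grip.
It fails at once if the thermometer touches the lid or the port's bore (contact force between probe and lid above 0.2 N).
It fails at once if a bead is thrown out of the kettle (not (horizontal distance between bead0 and kettle below 0.086 m) or not (horizontal distance between bead1 and kettle below 0.086 m) or not (horizontal distance between bead2 and kettle below 0.086 m) or not (horizontal distance between bead3 and kettle below 0.086 m) or not (horizontal distance between bead4 and kettle below 0.086 m) or not (horizontal distance between bead5 and kettle below 0.086 m) or not (horizontal distance between bead6 and kettle below 0.086 m) or not (z of bead0 in the frame of kettle below 0.145 m) or not (z of bead1 in the frame of kettle below 0.145 m) or not (z of bead2 in the frame of kettle below 0.145 m) or not (z of bead3 in the frame of kettle below 0.145 m) or not (z of bead4 in the frame of kettle below 0.145 m) or not (z of bead5 in the frame of kettle below 0.145 m) or not (z of bead6 in the frame of kettle below 0.145 m)).
It fails at once if another thing on the bench is disturbed by more than 20 mm (distance of any of gouge_a, gouge_b, mallet, tin, offcut, chisel from where it was at the start of the episode above 0.02 m).
It also fails if it takes over 67 s, if anything falls off the work surface, if the arm or the gripper's body presses on something with over 40 N, if the wrist force passes 120 N, or if a joint passes its speed limit or range.

## Working session

There is one attempt and no reset: what is moved stays moved. The work goes in short steps, Python scripts to look and compute and a tool call to move; the robot and the scene stay as the last step left them, time stands still between calls to the robot, and variables do not carry over. Pictures are saved under pics/ and viewed, at most 10 in all, crops included, and the job is handed in when it is done.

Besides the shell and the picture viewer there is one more tool, called after ">>>" as name(argument=value, ...), one argument or row to a line, values as JSON. apply_moves: Moves the arm, as the interface text tells. Its arguments: {"type":"object","properties":{"commands":{"type":"array"}},"required":["commands"]}

```bash
mkdir -p pics; cat > h.py <<'E'
import numpy as np,cv2
from plant import ctrl
def ray(s,px):
    T=np.array(s["T"]);d=np.array([(px[0]-s["cx"])/s["fx"],-(px[1]-s["cy"])/s["fy"],-1.]);return T[:3,3],T[:3,:3]@d
def onz(s,px,z):
    o,d=ray(s,px);return o+d*(z-o[2])/d[2]
def tri(obs):
    A=np.zeros((3,3));b=np.zeros(3)
    for s,px in obs:
        o,d=ray(s,px);d=d/np.linalg.norm(d);P=np.eye(3)-np.outer(d,d);A+=P;b+=P@o
    x=np.linalg.solve(A,b);return x
def proj(s,p):
    T=np.array(s["T"]);q=T[:3,:3].T@(np.array(p)-T[:3,3]);return np.array([s["cx"]+s["fx"]*q[0]/-q[2],s["cy"]-s["fy"]*q[1]/-q[2]])
def save(s,n): cv2.imwrite("pics/"+n,cv2.cvtColor(s["img"],cv2.COLOR_RGB2BGR))
E
python3 - <<'E'
from h import *
np.set_printoptions(precision=4,suppress=True)
S={n:ctrl.snapshot(n) for n in("scene","top","wrist")}
print(S["top"].keys(),ctrl.nose_length)
for n,s in S.items():
    save(s,n+".png");print(n,np.array(s["T"])[:3,3])
for t in["probe_grip","probe","rack","kettle","kettle_floor","port","gouge_a","mallet","tin","offcut","chisel","bead0"]:
    for n,s in S.items():
        print(t,n,[(np.round(d["at"],1).tolist(),round(d["score"],2)) for d in ctrl.spot_point(s,t)[:8 if t=="bead0" else 3]])
print(ctrl.get_obs())
E
```

```text
dict_keys(['img', 'fx', 'fy', 'cx', 'cy', 'T', 'shot']) 0.017
scene [1.2912 0.302  0.8317]
top [0.4004 0.0269 1.0501]
wrist [0.232  0.6379 0.3843]
probe_grip scene [([254.2, 150.1], 0.65), ([262.1, 203.1], 0.34)]
probe_grip top [([433.7, 230.4], 0.66)]
probe_grip wrist []
probe scene [([308.5, 244.5], 0.68), ([258.1, 201.7], 0.64), ([259.2, 199.4], 0.23)]
probe top [([412.6, 241.2], 0.79)]
probe wrist []
rack scene [([263.3, 199.0], 0.85)]
rack top []
rack wrist []
kettle scene [([392.3, 250.4], 0.94), ([307.2, 241.7], 0.41)]
kettle top [([235.1, 251.1], 0.92)]
kettle wrist []
kettle_floor scene []
kettle_floor top [([229.7, 248.6], 0.97)]
kettle_floor wrist []
port scene [([383.8, 220.0], 0.79)]
port top [([230.0, 212.0], 0.79), ([217.2, 174.5], 0.73)]
port wrist []
gouge_a scene [([290.2, 171.7], 0.89), ([227.6, 155.0], 0.64), ([327.4, 204.8], 0.37)]
gouge_a top [([473.1, 230.4], 0.72), ([383.6, 238.0], 0.52)]
gouge_a wrist []
mallet scene [([381.4, 310.0], 0.9)]
mallet top [([216.6, 174.5], 0.66), ([239.7, 270.2], 0.45)]
mallet wrist []
tin scene [([328.8, 207.2], 0.81)]
tin top [
[... 286 characters left out ...]
top [([237.8, 266.9], 0.69), ([252.8, 252.3], 0.69), ([227.5, 243.3], 0.65), ([248.0, 237.6], 0.61), ([225.4, 225.0], 0.55), ([214.4, 261.9], 0.49), ([210.2, 242.3], 0.42), ([213.1, 175.8], 0.27)]
bead0 wrist []
{'clock': 1.95, 'joint_pos': array([ 92.7683,  20.5471,   0.6797,   0.0008, -70.1389, -16.5066]), 'qvel': array([ 0.0657,  0.0048,  0.1004, -0.0198,  0.0333,  0.0268]), 'tau': array([  0.0005, -58.2353,  29.3294,   7.0023,   0.0124,  -0.    ]), 'tool_pos': array([0.1603, 0.6556, 0.2435]), 'orientation': array([179.9942,  -0.0026, -13.738 ]), 'force': array([-0.7429, -0.5374,  0.629 ]), 'moment': array([-0.0558,  0.0301,  0.0337]), 'gripper_force': 0.0, 'opening': 0.08790294392148529}
```

View pics/top.png

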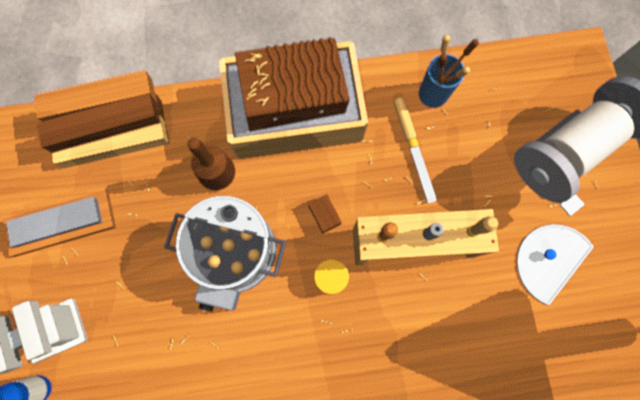

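View pics/scene.png

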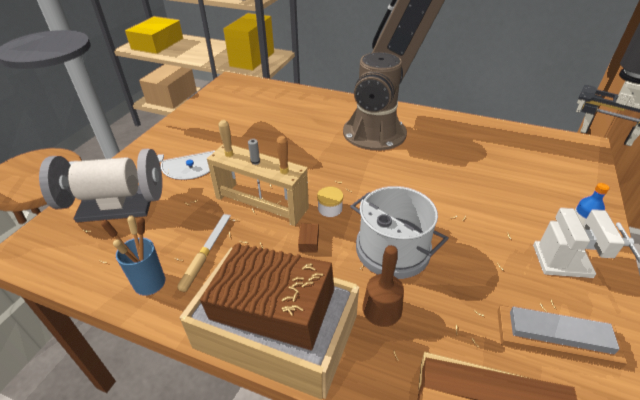

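```bash
python3 - <<'E'
from h import *
np.set_printoptions(precision=4,suppress=True)
t=ctrl.snapshot("top");s=ctrl.snapshot("scene")
print("port",tri([(t,(230,212)),(s,(383.8,220))]),onz(t,(230,212),.16),onz(s,(383.8,220),.16))
print("grip",tri([(t,(433.7,230.4)),(s,(254.2,150.1))]),onz(t,(433.7,230.4),.185),onz(s,(254.2,150.1),.185))
print("rack",onz(s,(263.3,199),0))
print("kettle",onz(t,(235.1,251.1),0),onz(s,(392.3,250.4),0),"floor",onz(t,(229.7,248.6),.036))
print("gouges",onz(s,(290.2,171.7),.15),onz(s,(227.6,155),.15),onz(t,(473.1,230.4),.15),onz(t,(383.6,238),.15))
print("mallet",onz(s,(381.4,310),0),"tin",onz(s,(328.8,207.2),0),onz(t,(329.2,274.3),0),"off",onz(s,(308.4,241.1),0),onz(t,(323.5,219.2),0),"chis",onz(s,(203.8,262.9),0),onz(t,(410.4,141.1),0))
for b in [(237.8,266.9),(252.8,252.3),(227.5,243.3),(248,237.6),(225.4,225),(214.4,261.9),(210.2,242.3)]:print("bead",onz(t,b,.05)[:2])
print(s["fx"],t["fx"],np.array(t["T"]),np.array(ctrl.snapshot("wrist")["T"]))
E
```

```text
port [0.5976 0.1801 0.1555] [0.5969 0.1784 0.16  ] [0.6019 0.1818 0.16  ]
grip [ 0.4977 -0.2087  0.1922] [ 0.499  -0.2119  0.185 ] [ 0.4888 -0.2131  0.185 ]
rack [ 0.4791 -0.2113  0.    ]
kettle [0.5383 0.2033 0.    ] [0.5415 0.2039 0.    ] floor [0.5409 0.2087 0.036 ]
gouges [ 0.501  -0.1022  0.15  ] [ 0.4934 -0.3     0.15  ] [ 0.4917 -0.2998  0.15  ] [ 0.5022 -0.1193  0.15  ]
mallet [0.7296 0.2251 0.    ] tin [ 0.4429 -0.0127  0.    ] [ 0.4543 -0.0055  0.    ] off [ 0.59   -0.0168  0.    ] [ 0.5834 -0.0112  0.    ] chis [ 0.757  -0.2401 -0.    ] [ 0.7451 -0.2501  0.    ]
bead [0.4963 0.1926]
bead [0.5235 0.1564]
bead [0.5514 0.2098]
bead [0.5575 0.1633]
bead [0.5931 0.2104]
bead [0.5145 0.2426]
bead [0.5591 0.2478]
415.0074971310659 451.5521558236505 [[-0.142   0.9668 -0.2126  0.4004]
 [-0.9899 -0.1397  0.0258  0.0269]
 [-0.0047  0.2141  0.9768  1.0501]
 [ 0.      0.      0.      1.    ]] [[-0.2375  0.9347  0.2645  0.232 ]
 [-0.9714 -0.2283 -0.0655  0.638 ]
 [-0.0009 -0.2725  0.9622  0.3852]
 [ 0.      0.      0.      1.    ]]
```

The views agree with the given dimensions: thermometer in the middle hole near (0.495,-0.211), kettle near (0.541,0.207), port on its far/right side, yaw about -27°. The top view shows the port at (230,212) and the mallet behind it at (216,175), out of the working area. Next I look from near, over the kettle.

>>> apply_moves(
  commands=[
    [[40,-48.6,10.6],-1.331,0],
    [[40,-48.6,10.6],-1.331,0],
    [[40,-48.6,10.6],-1.331,0],
    [[40,-48.6,10.6],-1.331,0],
    [[40,-48.6,10.6],-1.331,0],
    [[40,-48.6,10.6],-1.331,0],
    [[40,-48.6,10.6],-1.331,0],
    [[40,-48.6,10.6],-1.331,0],
    [[40,-48.6,10.6],-1.331,0],
    [[40,-48.6,10.6],-1.331,0],
    [[40,-48.6,10.6],-1.331,0],
    [[40,-48.6,10.6],-1.331,0],
    [[40,-48.6,10.6],-1.331,0],
    [[40,-48.6,10.6],-1.331,0],
    [[40,-48.6,10.6],-1.331,0],
    [[40,-48.6,10.6],-1.331,0],
    [[40,-48.6,10.6],-1.331,0],
    [[40,-48.6,10.6],-1.331,0],
    [[40,-48.6,10.6],-1.331,0],
    [[40,-48.6,10.6],-1.331,0],
  ],
)

```text
clock: 3.77
tool_pos: [0.5597, 0.1704, 0.3495]
orientation: [180.0, 0.0, -89.9]
force: [0.6, -0.1, -0.0]
opening: 0.0878
gripper_force: 0.0
```

```bash
python3 - <<'E'
from h import *
np.set_printoptions(precision=4,suppress=True)
s=ctrl.snapshot("wrist");save(s,"w1.png")
print(ctrl.get_obs()["tool_pos"],ctrl.get_obs()["orientation"],s["fx"],s["T"][:3,3] )
for t,z in[("port",.16),("kettle_floor",.036),("lid",.145),("kettle",0),("bead0",.05)]:
    print(t,[(np.round(d["at"],1).tolist(),round(d["score"],2),onz(s,d["at"],z)[:2]) for d in ctrl.spot_point(s,t)[:8]])
E
```

```text
[0.5597 0.1706 0.3495] [179.9924   0.0038 -89.9172] 337.5881960168727 [0.5602 0.0968 0.491 ]
port [([290.8, 190.6], 0.61, array([0.5938, 0.18  ]))]
kettle_floor [([339.2, 187.1], 0.84, array([0.5392, 0.2061])), ([411.8, 21.1], 0.71, array([ 0.4536, -0.0016]))]
lid []
kettle [([335.8, 177.9], 0.64, array([0.5428, 0.2007]))]
bead0 [([331.6, 189.1], 0.91, array([0.55  , 0.2055])), ([355.5, 216.3], 0.82, array([0.5169, 0.244 ])), ([357.0, 151.7], 0.72, array([0.5173, 0.1552])), ([371.7, 178.7], 0.7, array([0.4967, 0.1911])), ([323.4, 222.0], 0.68, array([0.561 , 0.2523])), ([298.5, 191.4], 0.5, array([0.5946, 0.2087])), ([335.1, 179.9], 0.22, array([0.5455, 0.1928]))]
```

View pics/w1.png

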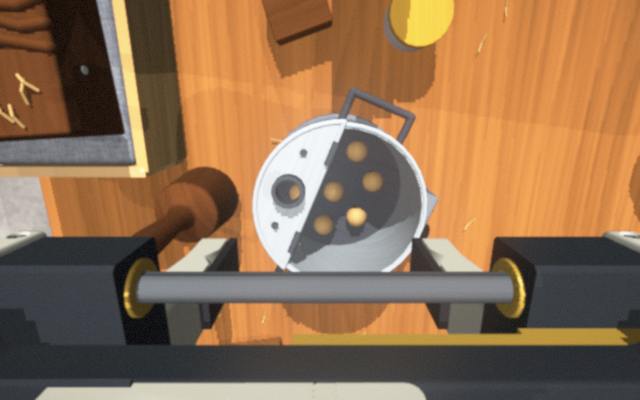

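The wrist view shows the port collar at about (289,190), six beads and the lid's straight edge at kettle yaw ≈ -25.5°. The port at ≈(0.596,0.180) agrees with the top view. Next I go over the thermometer.

>>> apply_moves(
  commands=[
    [[-6.2,-38.1,-1],0,0],
    [[-6.2,-38.1,-1],0,0],
    [[-6.2,-38.1,-1],0,0],
    [[-6.2,-38.1,-1],0,0],
    [[-6.2,-38.1,-1],0,0],
    [[-6.2,-38.1,-1],0,0],
    [[-6.2,-38.1,-1],0,0],
    [[-6.2,-38.1,-1],0,0],
    [[-6.2,-38.1,-1],0,0],
    [[-6.2,-38.1,-1],0,0],
    [[-6.2,-38.1,-1],0,0],
    [[-6.2,-38.1,-1],0,0],
    [[-6.2,-38.1,-1],0,0],
    [[-6.2,-38.1,-1],0,0],
  ],
)

```text
clock: 5.23
tool_pos: [0.4987, -0.2103, 0.3397]
orientation: [-180.0, 0.0, -89.9]
force: [-0.2, 0.2, 0.3]
opening: 0.0877
gripper_force: 0.0
```

```bash
python3 - <<'E'
from h import *
np.set_printoptions(precision=4,suppress=True)
s=ctrl.snapshot("wrist");save(s,"w2.png")
print(ctrl.get_obs()["tool_pos"])
for t,z in[("probe_grip",.185),("gouge_a",.15)]:
    print(t,[(np.round(d["at"],1).tolist(),round(d["score"],2),onz(s,d["at"],z)[:2]) for d in ctrl.spot_point(s,t)[:8]])
for t in ("probe",): print([(d["at"],d["score"],onz(s,d["at"],.22)) for d in ctrl.search_frame(s,t)])
E
```

```text
[ 0.4987 -0.2102  0.3397]
probe_grip [([326.5, 194.3], 0.95, array([ 0.497 , -0.2061]))]
gouge_a [([333.5, 89.0], 0.84, array([ 0.4905, -0.2984])), ([317.1, 264.5], 0.58, array([ 0.5066, -0.1187]))]
[([324.7, 198.0], 0.72, array([ 0.4987, -0.2122,  0.22  ])), ([316.6, 313.4], 0.51, array([ 0.5057, -0.1059,  0.22  ])), ([147.6, 128.2], 0.42, array([ 0.633 , -0.2669,  0.22  ]))]
```

View pics/w2.png

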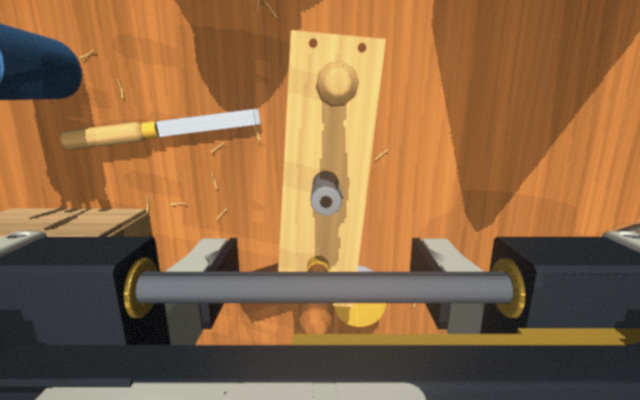

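The wrist view shows the handle's top centred at (326,201), almost exactly under the tool. I descend and close.

>>> apply_moves(
  commands=[
    [[-0.1,0.1,-4],0,0],
    [[-0.1,0.1,-8],0,0],
    [[-0.1,0.1,-11],0,0],
    [[-0.1,0.1,-13.5],0,0],
    [[-0.1,0.1,-15],0,0],
    [[-0.1,0.1,-15.7],0,0],
    [[-0.1,0.1,-15.7],0,0],
    [[-0.1,0.1,-15.7],0,1],
    [[-0.1,0.1,-15.7],0,1],
    [[-0.1,0.1,-15.7],0,1],
    [[-0.1,0.1,-15.7],0,1],
    [[-0.1,0.1,-15.7],0,1],
    [[-0.1,0.1,-15.7],0,1],
    [[-0.1,0.1,-15.7],0,1],
    [[-0.1,0.1,-15.7],0,1],
    [[-0.1,0.1,-15.7],0,1],
    [[-0.1,0.1,-15.7],0,1],
    [[-0.1,0.1,-15.7],0,1],
  ],
)

```text
clock: 6.93
tool_pos: [0.4973, -0.2103, 0.1825]
orientation: [180.0, 0.0, -90.0]
force: [0.2, 0.6, -0.5]
opening: 0.0252
gripper_force: 30.0
```

>>> apply_moves(
  commands=[
    [[0,0,1],0,1],
    [[0,0,2],0,1],
    [[0,0,4],0,1],
    [[0,0,6],0,1],
    [[0,0,8],0,1],
    [[0,0,10],0,1],
    [[0,0,12],0,1],
    [[0,0,14],0,1],
    [[0,0,16],0,1],
    [[0,0,18],0,1],
    [[0,0,20],0,1],
    [[0,0,22],0,1],
    [[0,0,24],0,1],
    [[0,0,26],0,1],
    [[0,0,26],0,1],
    [[3,2,26],0,1],
    [[6,4,26],0,1],
    [[6,6,26],0,1],
    [[6,6,26],0,1],
    [[6,6,26],0,1],
  ],
)

```text
clock: 8.6
tool_pos: [0.5575, -0.1495, 0.4427]
orientation: [180.0, -0.0, -89.9]
force: [-0.1, -0.4, -0.8]
opening: 0.0254
gripper_force: 30.0
```

```bash
python3 - <<'E'
from h import *
np.set_printoptions(precision=4,suppress=True)
o=ctrl.get_obs();p=o["tool_pos"];print(p,o["opening"])
S=[ctrl.snapshot(n) for n in("top","scene")]
for t in("probe_tip","probe_ring","probe_grip"):
    ob=[]
    for s in S:
        r=ctrl.spot_point(s,t)[:2];print(t,[(np.round(d["at"],1).tolist(),round(d["score"],2)) for d in r], proj(s,p+[0,0,{"probe_tip":-.168,"probe_ring":-.103,"probe_grip":.002}[t]]))
        if r:ob.append((s,r[0]["at"]))
    if len(ob)==2:print("tri",tri(ob)-p)
s=S[1];u,v=proj(s,p-[0,0,.08]).astype(int)
im=s["img"][max(v-90,0):v+90,u-90:u+90];cv2.imwrite("pics/c3.png",cv2.resize(im[:,:,::-1],None,fx=3,fy=3))
E
```

```text
[ 0.5575 -0.1495  0.4427] 0.025444155861155438
probe_tip [([403.3, 196.0], 0.45)] [404.9688 195.1974]
probe_tip [([261.4, 139.2], 0.64)] [259.7288 140.0076]
tri [-0.0015  0.0038 -0.1657]
probe_ring [([415.7, 184.2], 0.54)] [412.4592 186.0949]
probe_ring [([256.7, 117.9], 0.81)] [256.7416 116.3442]
tri [ 0.0016 -0.0033 -0.1059]
probe_grip [([427.5, 166.4], 0.37)] [427.7519 167.5109]
probe_grip [([253.1, 72.3], 0.86)] [251.307   73.2922]
tri [-0.      0.0028  0.0053]
```

View pics/c3.png

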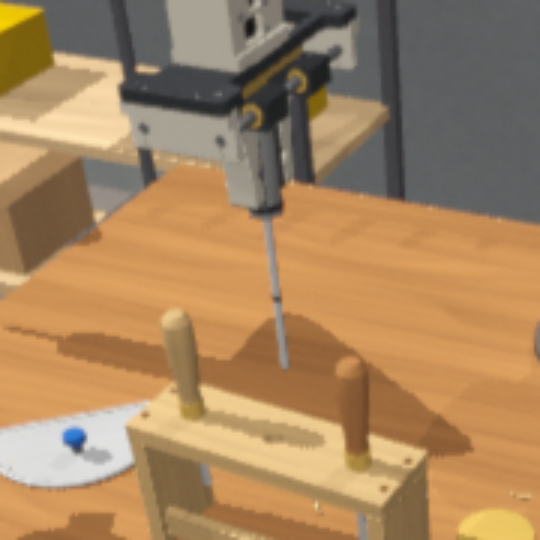

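The crop shows the stem hanging straight below the fingers with its tip clear of the rack. Tip offset ≈ TCP − 0.168. On to the kettle mouth.

>>> apply_moves(
  commands=[
    [[-0.4,3,0],0,1],
    [[-1,7,0],0,1],
    [[-1.4,11,0],0,1],
    [[-1.8,15,0],0,1],
    [[-2.2,19,0],0,1],
    [[-2.6,23,0],0,1],
    [[-2.9,27,0],0,1],
    [[-3.2,31,0],0,1],
    [[-3.4,34,0],0,1],
    [[-3.4,35.3,0],0,1],
    [[-3.4,35.3,0],0,1],
    [[-3.4,35.3,0],0,1],
    [[-3.4,35.3,-3],0,1],
    [[-3.4,35.3,-6],0,1],
    [[-3.4,35.3,-9],0,1],
    [[-3.4,35.3,-10],0,1],
    [[-3.4,35.3,-10],0,1],
  ],
)

```text
clock: 10.42
tool_pos: [0.5225, 0.2008, 0.3404]
orientation: [179.8, -0.2, -90.1]
force: [0.8, -0.1, -1.9]
opening: 0.0257
gripper_force: 30.0
```

```bash
python3 - <<'E'
from h import *
np.set_printoptions(precision=4,suppress=True)
p=ctrl.get_obs()["tool_pos"];print(p)
out=[]
for n in("top","scene","wrist"):
    s=ctrl.snapshot(n);im=s["img"].copy()
    C=np.array([.5415,.206,0]);a=np.radians(-25.5);R=np.array([[np.cos(a),-np.sin(a),0],[np.sin(a),np.cos(a),0],[0,0,1]])
    W=lambda x,y,z:tuple(np.round(proj(s,C+R@np.array([x,y,z]))).astype(int).tolist())
    sc=4;big=cv2.resize(im,None,fx=sc,fy=sc,interpolation=cv2.INTER_CUBIC)
    W4=lambda x,y,z:tuple(np.round(proj(s,C+R@np.array([x,y,z]))*sc).astype(int).tolist())
    for r,z,x0 in((.086,.145,0),(.0125,.160,.06),(.0175,.160,.06)):
        cv2.polylines(big,[np.array([W4(x0+r*np.cos(t),r*np.sin(t),z) for t in np.linspace(0,6.28,60)])],True,(255,0,0),1)
    cv2.line(big,W4(.034,-.079,.145),W4(.034,.079,.145),(0,255,0),1)
    u,v=W4(.0,0,.145);h=w=300
    v=min(max(v,150),1450)
    out.append(cv2.resize(big[max(v-260,0):max(v-260,0)+520,u-260:u+260],(390,390)))
    if n!="wrist":
        for t in("probe_tip","probe_ring"):print(n,t,[(np.round(d["at"],1).tolist(),round(d["score"],2)) for d in ctrl.spot_point(s,t)[:2]],proj(s,p-[0,0,.168 if t=="probe_tip" else .103]))
cv2.imwrite("pics/c4.png",np.hstack(out[:2])[:,:,::-1]);cv2.imwrite("pics/c4w.png",out[2][:,:,::-1])
E
```

```text
[0.5225 0.2008 0.3404]
top probe_tip [] [221.2229 249.5273]
top probe_ring [([214.3, 242.9], 0.53), ([249.4, 237.7], 0.18)] [213.6377 245.5875]
scene probe_tip [([402.3, 196.7], 0.51), ([404.4, 175.5], 0.3)] [400.4681 196.7494]
scene probe_ring [([384.8, 217.7], 0.61), ([402.5, 175.3], 0.43)] [403.8011 175.5184]
```

View pics/c4.png

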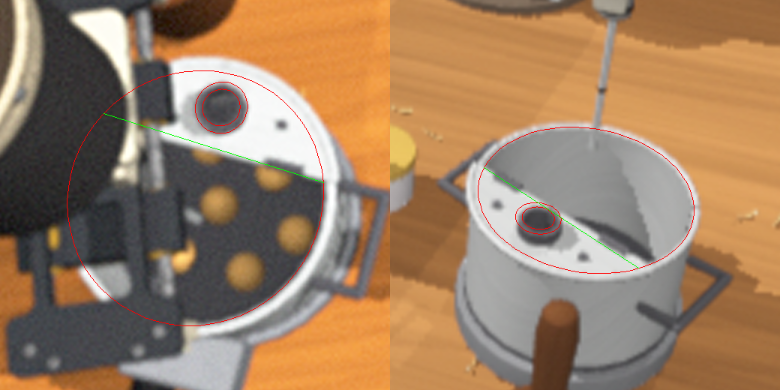

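The overlay of my kettle model (rim, lid edge, port) fits both pictures to about 1–2 mm: port centre drawn at (221,108) against ~(220,105) seen. Now I go down into the mouth and start the stir.

>>> apply_moves(
  commands=[
    [[0,0,-3],0,1],
    [[0,0,-6],0,1],
    [[0,0,-9],0,1],
    [[0,0,-11],0,1],
    [[0,0,-12.4],0,1],
    [[0,0,-12.9],0,1],
    [[0,0,-12.9],0,1],
    [[0.6,0,-12.9],0,1],
    [[1.1,0,-12.9],0,1],
    [[1.7,0.1,-12.9],0,1],
    [[2.3,0.2,-12.9],0,1],
    [[3.0,0.3,-12.9],0,1],
    [[3.6,0.4,-12.9],0,1],
    [[4.0,0.8,-12.9],0,1],
    [[4.3,1.3,-12.9],0,1],
    [[4.5,1.8,-12.9],0,1],
    [[4.8,2.4,-12.9],0,1],
    [[5.1,3.0,-12.9],0,1],
    [[5.4,3.6,-12.9],0,1],
    [[5.4,3.6,-12.9],0,1],
  ],
)

```text
clock: 12.43
tool_pos: [0.5778, 0.24, 0.2134]
orientation: [-180.0, 0.0, -90.0]
force: [0.2, 0.5, -1.2]
opening: 0.0254
gripper_force: 30.0
```

>>> apply_moves(
  commands=[
    [[-0.4,0.4,0],0,1],
    [[-0.8,0.7,0],0,1],
    [[-1.3,1.0,0],0,1],
    [[-1.9,1.3,0],0,1],
    [[-2.4,1.5,0],0,1],
    [[-3.0,1.6,0],0,1],
    [[-3.6,1.6,0],0,1],
    [[-4.2,1.6,0],0,1],
    [[-4.9,1.5,0],0,1],
    [[-5.5,1.3,0],0,1],
    [[-6.1,1.0,0],0,1],
    [[-6.6,0.7,0],0,1],
    [[-7.1,0.3,0],0,1],
    [[-7.5,-0.2,0],0,1],
    [[-7.8,-0.7,0],0,1],
    [[-8.1,-1.2,0],0,1],
    [[-8.3,-1.8,0],0,1],
    [[-8.5,-2.5,0],0,1],
    [[-8.6,-3.1,0],0,1],
    [[-8.6,-3.7,0],0,1],
  ],
)

```text
clock: 14.1
tool_pos: [0.4912, 0.2009, 0.2136]
orientation: [-180.0, 0.0, -90.0]
force: [0.7, -0.2, -1.8]
opening: 0.0257
gripper_force: 30.0
```

>>> apply_moves(
  commands=[
    [[0.1,-0.6,0],0,1],
    [[0.3,-1.3,0],0,1],
    [[0.6,-1.9,0],0,1],
    [[0.9,-2.4,0],0,1],
    [[1.3,-2.9,0],0,1],
    [[1.7,-3.4,0],0,1],
    [[2.2,-3.8,0],0,1],
    [[2.8,-4.2,0],0,1],
    [[3.4,-4.3,0],0,1],
    [[4.1,-4.3,0],0,1],
    [[4.2,-3.6,0],0,1],
    [[4.3,-2.9,0],0,1],
    [[4.4,-2.1,0],0,1],
    [[4.1,-1.4,0],0,1],
    [[3.6,-0.7,0],0,1],
    [[3.2,0.1,0],0,1],
    [[3.2,0.1,0],0,1],
    [[3.2,0.1,0],0,1],
  ],
)

```text
clock: 15.6
tool_pos: [0.5228, 0.2034, 0.2137]
orientation: [-180.0, 0.0, -89.9]
force: [1.1, 0.2, -1.9]
opening: 0.0253
gripper_force: 30.0
```

```bash
python3 - <<'E'
from h import *
np.set_printoptions(precision=1,suppress=True)
p=ctrl.get_obs()["tool_pos"];print(p*1000)
a=np.radians(-25.5);R=np.array([[np.cos(a),-np.sin(a)],[np.sin(a),np.cos(a)]]);C=np.array([.5415,.206])
out=[]
for n in("top","wrist"):
    s=ctrl.snapshot(n)
    u,v=proj(s,[.5415,.206,.1]).astype(int);v=min(v,330)
    out.append(cv2.resize(s["img"][v-60:v+70,u-65:u+65],(390,390),interpolation=cv2.INTER_CUBIC))
    print(n,[(round(d["score"],2),1000*(R.T@(onz(s,d["at"],.05)[:2]-C))) for d in ctrl.spot_point(s,"bead0")])
cv2.imwrite("pics/c5.png",np.hstack(out)[:,:,::-1])
E
```

```text
[522.8 203.4 213.7]
top [(0.6, array([-57.7, -29.6])), (0.57, array([ 31.6, -29. ])), (0.53, array([-14.7, -72. ])), (0.49, array([ 19., -63.])), (0.31, array([154.2,  88.1]))]
wrist [(0.89, array([ 19.6, -71.4])), (0.87, array([ 42.1, -23.7])), (0.81, array([-17.4, -64. ])), (0.77, array([-64. , -32.1])), (0.73, array([36.3, 47.2])), (0.53, array([58.4, 33.8]))]
```

View pics/c5.png

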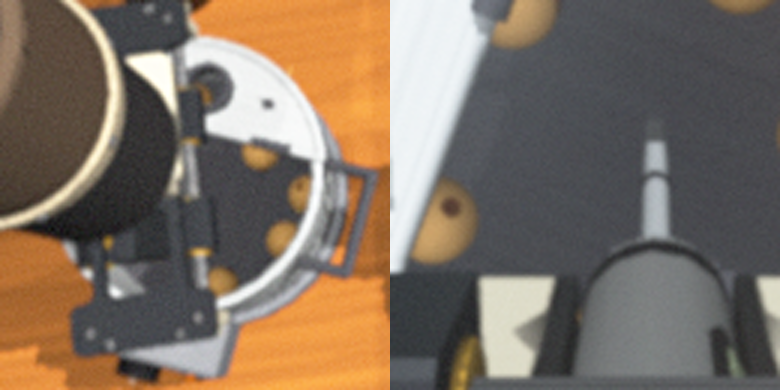

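The views show the beads mostly moved to the wall, with the stem straight at (655,170) and clear. One bead may be hidden behind the fingers, so I do a second sweep to be sure.

>>> apply_moves(
  commands=[
    [[1.0,0.3,0],0,1],
    [[2.0,0.7,0],0,1],
    [[3.0,1.1,0],0,1],
    [[4.0,1.6,0],0,1],
    [[4.5,2.4,0],0,1],
    [[4.9,3.2,0],0,1],
    [[5.0,3.8,0],0,1],
    [[4.7,4.5,0],0,1],
    [[4.2,4.9,0],0,1],
    [[3.7,5.2,0],0,1],
    [[3.1,5.4,0],0,1],
    [[2.5,5.5,0],0,1],
    [[1.8,5.5,0],0,1],
    [[1.2,5.5,0],0,1],
    [[0.4,5.3,0],0,1],
    [[-0.3,5.1,0],0,1],
    [[-0.8,4.2,0],0,1],
    [[-1.2,3.3,0],0,1],
    [[-1.5,2.1,0],0,1],
    [[-1.8,0.9,0],0,1],
  ],
)

```text
clock: 17.47
tool_pos: [0.5049, 0.2103, 0.2136]
orientation: [-180.0, 0.0, -90.0]
force: [0.2, -0.1, -1.4]
opening: 0.0258
gripper_force: 30.0
```

>>> apply_moves(
  commands=[
    [[-0.6,-1.0,0],0,1],
    [[-1.2,-1.9,0],0,1],
    [[-1.7,-2.8,0],0,1],
    [[-1.4,-3.4,0],0,1],
    [[-1.1,-4.0,0],0,1],
    [[-0.7,-4.5,0],0,1],
    [[-0.2,-4.9,0],0,1],
    [[0.3,-5.3,0],0,1],
    [[0.8,-5.6,0],0,1],
    [[1.4,-5.8,0],0,1],
    [[1.3,-4.8,0],0,1],
    [[1.1,-3.8,0],0,1],
    [[0.9,-2.7,0],0,1],
    [[1.3,-1.8,0],0,1],
    [[1.8,-0.9,0],0,1],
    [[1.8,-0.9,0],0,1],
  ],
)

```text
clock: 18.8
tool_pos: [0.5243, 0.205, 0.2136]
orientation: [-180.0, 0.0, -89.9]
force: [0.8, 0.3, -1.4]
opening: 0.0258
gripper_force: 30.0
```

```bash
python3 - <<'E'
from h import *
np.set_printoptions(precision=1,suppress=True)
p=ctrl.get_obs()["tool_pos"];print(p*1000)
a=np.radians(-25.5);R=np.array([[np.cos(a),-np.sin(a)],[np.sin(a),np.cos(a)]]);C=np.array([.5415,.206])
for n in("top","wrist"):
    s=ctrl.snapshot(n)
    print(n,[(round(d["score"],2),1000*(R.T@(onz(s,d["at"],.05)[:2]-C))) for d in ctrl.spot_point(s,"bead0")])
E
```

```text
[524.3 205.  213.6]
top [(0.62, array([ -3.4, -71.4])), (0.57, array([ 26., -63.])), (0.47, array([58.7, 35.5])), (0.45, array([-60.5, -31. ])), (0.4, array([ 40.1, -27.7]))]
wrist [(0.93, array([ -2.4, -70.7])), (0.85, array([ 25.4, -70.3])), (0.83, array([37.1, 47.3])), (0.69, array([ 39.2, -25.5])), (0.56, array([-63.9, -31.4])), (0.52, array([61.5, 33.3]))]
```

>>> apply_moves(
  commands=[
    [[0,0,2],0,1],
    [[0,0,5],0,1],
    [[0,0,8],0,1],
    [[0,0,11],0,1],
    [[0,0,14],0,1],
    [[0,0,17],0,1],
    [[0,0,18],0,1],
    [[0,0,18],0,1],
    [[2,-0.8,18],0,1],
    [[4,-1.5,18],0,1],
    [[6,-2.1,18],0,1],
    [[7.3,-2.5,18],0,1],
    [[7.3,-2.5,18],0,1],
    [[7.3,-2.5,18],0,1],
    [[7.3,-2.5,18],0,1],
    [[7.3,-2.5,18],0,1],
    [[7.3,-2.5,18],0,1],
  ],
)

```text
clock: 20.42
tool_pos: [0.5957, 0.1779, 0.3938]
orientation: [-180.0, 0.0, -90.0]
force: [0.6, -0.1, -0.8]
opening: 0.0254
gripper_force: 30.0
```

```bash
python3 - <<'E'
from h import *
np.set_printoptions(precision=4,suppress=True)
p=ctrl.get_obs()["tool_pos"];print(p)
a=np.radians(-25.5);R=np.array([[np.cos(a),-np.sin(a)],[np.sin(a),np.cos(a)]]);C=np.array([.5415,.206])
out=[]
for n in("scene","wrist","top"):
    s=ctrl.snapshot(n)
    print(n,"tip",[(np.round(d["at"],1).tolist(),round(d["score"],2)) for d in ctrl.spot_point(s,"probe_tip")[:2]],proj(s,p-[0,0,.168]),"ring",[(np.round(d["at"],1).tolist(),round(d["score"],2)) for d in ctrl.spot_point(s,"probe_ring")[:2]],proj(s,p-[0,0,.103]))
    print("port",[(np.round(d["at"],1).tolist(),round(d["score"],2),onz(s,d["at"],.16)[:2]) for d in ctrl.spot_point(s,"port")[:2]])
    if n=="wrist":print([(round(d["score"],2),np.round(1000*(R.T@(onz(s,d["at"],.05)[:2]-C)))) for d in ctrl.spot_point(s,"bead0")])
    u,v=proj(s,p-[0,0,.2]).astype(int);print(u,v)
    v0=min(max(v-65,0),270);out.append(cv2.resize(s["img"][v0:v0+130,u-65:u+65],(390,390),interpolation=cv2.INTER_CUBIC))
    print("crop",u-65,v0)
cv2.imwrite("pics/c6.png",np.hstack(out[:2])[:,:,::-1])
E
```

```text
[0.5957 0.1779 0.3938]
scene tip [([387.2, 197.4], 0.67)] [385.5051 196.5073] ring [([390.1, 172.0], 0.65), ([308.9, 243.5], 0.55)] [388.407  173.3284]
port [([382.5, 220.2], 0.82, array([0.6036, 0.1792]))]
384 207
crop 319 142
wrist tip [([322.1, 186.6], 0.75)] [324.9958 186.2724] ring [([324.4, 190.1], 0.65), ([325.6, 207.2], 0.61)] [325.1473 206.165 ]
port [([325.1, 177.6], 0.89, array([0.5955, 0.1834]))]
[(0.73, array([-68., -32.])), (0.67, array([-42.,  56.])), (0.66, array([62., 32.])), (0.6, array([  2., -69.])), (0.59, array([ 25., -72.])), (0.44, array([ 12., -11.]))]
324 179
crop 259 114
top tip [([222.1, 203.5], 0.56), ([218.6, 200.0], 0.26)] [223.6104 205.8432] ring [([217.2, 197.9], 0.44), ([472.1, 232.5], 0.43)] [215.8693 198.1623]
port [([228.9, 211.8], 0.73, array([0.5976, 0.1806]))]
227 209
crop 162 144
```

View pics/c6.png

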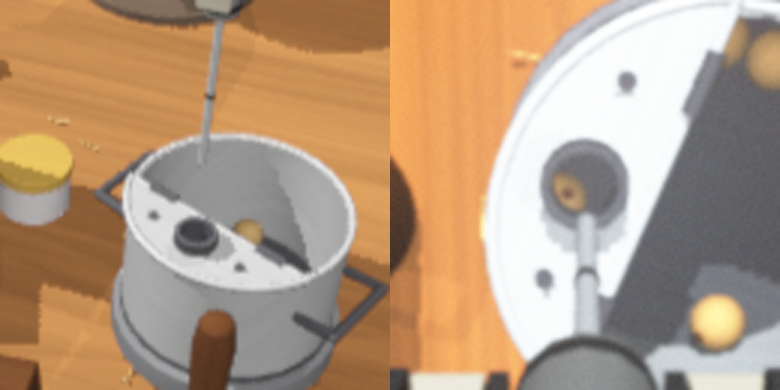

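```bash
python3 - <<'E'
from h import *
np.set_printoptions(precision=4,suppress=True)
p=ctrl.get_obs()["tool_pos"]
W=ctrl.snapshot("wrist");S=ctrl.snapshot("scene");T=ctrl.snapshot("top")
g=lambda s,u,v,r:cv2.minMaxLoc
for n,s in(("w",W),("s",S),("t",T)):
    print(n,"axis at .16 projects",proj(s,[p[0],p[1],.16]))
print(onz(W,(324.3,175.3),.16),onz(S,(384.3,220.7),.16),onz(T,(229.2,211.8),.16))
print("tri port",tri([(W,(324.3,175.3)),(S,(384.3,220.7)),(T,(229.2,211.8))]))
print("tri tip",tri([(W,(324.3,186.7)),(S,(387.2-.4,197.2))])-p)
# dark bore blob in top & scene
for n,s,c in(("s",S,(384,220)),("t",T,(229,212)),("w",W,(324,175))):
    g=cv2.cvtColor(s["img"],cv2.COLOR_RGB2GRAY);k=14;y,x=c[1]-k,c[0]-k
    _,m=cv2.threshold(g[y:y+2*k,x:x+2*k],0,255,cv2.THRESH_BINARY_INV+cv2.THRESH_OTSU)
    N,l,st,ce=cv2.connectedComponentsWithStats(m);i=1+np.argmax(st[1:,4]);print(n,ce[i]+[x,y],st[i],onz(s,ce[i]+[x,y],.16))
E
```

```text
w axis at .16 projects [324.5217 172.9384]
s axis at .16 projects [382.6825 218.0029]
t axis at .16 projects [230.4038 212.2059]
[0.5966 0.1804 0.16  ] [0.6037 0.1835 0.16  ] [0.5975 0.18   0.16  ]
tri port [0.5977 0.1816 0.1542]
tri tip [-0.0002  0.002  -0.1692]
s [386.4721 215.4385] [  1   0  27  22 358] [0.5848 0.1837 0.16  ]
t [224.5737 212.6676] [  0   0  23  28 373] [0.5971 0.1894 0.16  ]
w [323.5789 175.0238] [  0   0  28  28 672] [0.5974 0.1801 0.16  ]
```

>>> apply_moves(
  commands=[
    [[0.15,0.2,0],0,1],
    [[0.15,0.2,-1],0,1],
    [[0.15,0.2,-2.5],0,1],
    [[0.15,0.2,-4],0,1],
    [[0.15,0.2,-5],0,1],
    [[0.15,0.2,-5.3],0,1],
    [[0.15,0.2,-5.3],0,1],
    [[0.15,0.2,-5.3],0,1],
    [[0.15,0.2,-5.3],0,1],
    [[0.15,0.2,-5.3],0,1],
  ],
)

```text
clock: 22.05
tool_pos: [0.5982, 0.1798, 0.3415]
orientation: [-179.9, 0.0, -90.0]
force: [0.0, -0.4, -1.5]
opening: 0.0258
gripper_force: 30.0
```

```bash
python3 - <<'E'
from h import *
p=ctrl.get_obs()["tool_pos"];print(p)
out=[]
for n in("scene","top","wrist"):
    s=ctrl.snapshot(n);u,v=proj(s,[.597,.1805,.16]).astype(int);k=24
    print(n,u-k,v-k,"pred tip",proj(s,p-[0,0,.168]),"pred port",proj(s,[.597,.1805,.16]),"+1cm x",proj(s,[.607,.1805,.16]),"+1cm y",proj(s,[.597,.1905,.16]))
    out.append(cv2.resize(s["img"][v-k:v+k,u-k:u+k],(264,264),interpolation=cv2.INTER_CUBIC))
cv2.imwrite("pics/c7.png",np.hstack(out)[:,:,::-1])
E
```

```text
[0.59816235 0.17978723 0.34145838]
scene 359 194 pred tip [383.90206179 214.53152745] pred port [383.79831726 218.49145415] +1cm x [382.67270594 221.32364185] +1cm y [388.00958706 219.56529076]
top 204 188 pred tip [227.94711909 210.17001805] pred port [228.96619234 212.08489737] +1cm x [228.46549436 207.25886259] +1cm y [224.01325027 212.78366702]
wrist 301 159 pred tip [324.60178535 186.37789725] pred port [325.78527609 183.89875679] +1cm x [315.58100917 183.89593705] +1cm y [325.77158097 193.77328268]
```

View pics/c7.png

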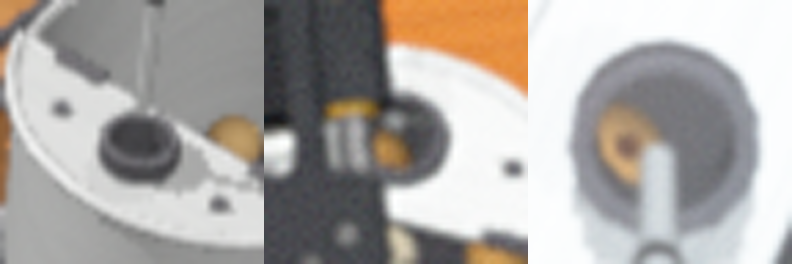

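The crop shows the tip just above the bore in all three views (wrist: bore centre (667,134), tip (659,148), as the parallax predicts). The tip is centred to about 1–2 mm. I shift by 1 mm and lower.

>>> apply_moves(
  commands=[
    [[-0.1,0,0],0,1],
    [[-0.1,0,0],0,1],
    [[-0.1,0,-0.8],0,1],
    [[-0.1,0,-1.6],0,1],
    [[-0.1,0,-2.4],0,1],
    [[-0.1,0,-3.2],0,1],
    [[-0.1,0,-4.0],0,1],
    [[-0.1,0,-4.8],0,1],
    [[-0.1,0,-5.6],0,1],
    [[-0.1,0,-6.4],0,1],
    [[-0.1,0,-7.1],0,1],
    [[-0.1,0,-7.6],0,1],
    [[-0.1,0,-7.9],0,1],
    [[-0.1,0,-7.9],0,1],
    [[-0.1,0,-7.9],0,1],
    [[-0.1,0,-7.9],0,1],
    [[-0.1,0,-7.9],0,1],
    [[-0.1,0,-7.9],0,1],
  ],
)

```text
clock: 23.7
tool_pos: [0.597, 0.1798, 0.262]
orientation: [-180.0, 0.0, -90.0]
force: [-0.6, -0.5, -0.2]
opening: 0.0256
gripper_force: 30.0
```

```bash
python3 - <<'E'
from h import *
p=ctrl.get_obs()["tool_pos"];print(p)
out=[]
for n in("scene","top","wrist"):
    s=ctrl.snapshot(n);u,v=proj(s,[.597,.1805,.16]).astype(int);k=24
    print(n,u-k,v-k,"pred ring",proj(s,p-[0,0,.1025]),"pred port",proj(s,[.597,.1805,.16]),"+1cm x",proj(s,[.607,.1805,.16]),"+1cm y",proj(s,[.597,.1905,.16]),"+1cm z",proj(s,[.597,.1805,.17]))
    out.append(cv2.resize(s["img"][v-k:v+k,u-k:u+k],(264,264),interpolation=cv2.INTER_CUBIC))
cv2.imwrite("pics/c8.png",np.hstack(out)[:,:,::-1])
E
```

```text
[0.59699561 0.17975684 0.26202213]
scene 359 194 pred ring [383.4680396  218.55871847] pred port [383.79831726 218.49145415] +1cm x [382.67270594 221.32364185] +1cm y [388.00958706 219.56529076] +1cm z [384.19628175 215.37062555]
top 204 188 pred ring [229.38029853 212.08040132] pred port [228.96619234 212.08489737] +1cm x [228.46549436 207.25886259] +1cm y [224.01325027 212.78366702] +1cm z [227.99034006 211.12674544]
wrist 300 183 pred ring [324.61132198 206.56702152] pred port [324.60558035 207.69420961] +1cm x [311.34078103 207.69166589] +1cm y [324.60040166 220.24672157] +1cm z [324.61560265 211.72739384]
```

View pics/c8.png

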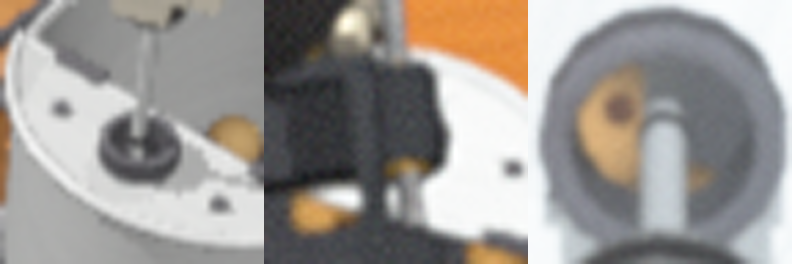

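The stem stands in the middle of the bore. In the wrist view the ring is at (663,118) against the bore centre at (662,126); in the scene view they coincide at about (139,132). I add a 0.5 mm trim in y, let it settle, and hand in.

>>> apply_moves(
  commands=[
    [[0,0.05,0.05],0,1],
    [[0,0.05,0.05],0,1],
    [[0,0.05,0.05],0,1],
    [[0,0.05,0.05],0,1],
    [[0,0.05,0.05],0,1],
    [[0,0.05,0.05],0,1],
    [[0,0.05,0.05],0,1],
    [[0,0.05,0.05],0,1],
  ],
)

```text
clock: 24.52
tool_pos: [0.5968, 0.1801, 0.262]
orientation: [180.0, -0.0, -90.0]
force: [0.0, 0.5, -0.7]
opening: 0.0257
gripper_force: 30.0
```

```bash
python3 -c "
from plant import ctrl
print(ctrl.get_obs()['tool_pos'],ctrl.close_job())"
```

```text
the job is handed in; nothing more can be done
[0.59684282 0.18014662 0.26204741] None
```

The job is handed in (no verdict came back): the beads are stirred, and the thermometer is held upright in the port, ring level with its top and centred to about 1–2 mm by the camera views, at 24.5 s of the 67 s allowed.

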